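Set the analyser ring to the marker peg and store the setting

ROBOT

A 6-joint arm with a two-finger parallel gripper is mounted at the origin on the work surface. World frame = base frame: x ahead of the robot, y to its left, z up, the work surface at z = 0. Lengths are in m, angles in rad, forces in N, time in s.
With the tool pointing down it reaches from about 0.25 to 0.775 m from the base axis. Payload 4 kg.
Tool frame: the origin (TCP) lies at the very end of the fingers, on their centre line; the grasp point (between the pads) lies 19 mm behind it; z points along the fingers, y is the line along which they close (so a half turn about z gives the same grasp; the last joint's range is limited). The gripper opens to 94 mm and grips with 3 to 60 N. Pads are 16 mm wide; open, the fingers measure 119 mm over their backs; the gripper's body (75 mm by 177 mm) begins 78 mm behind the grasp point.
Start: joints at [1.066, 0.087, 1.371, -0, 1.684, -0.103], TCP at [0.215, 0.506, 0.206] pointing down, gripper open.
Joint ranges: [-3.1, 3.1], [-0.76, 2.03], [0.27, 2.55], [-1.08, 4.22], [0.17, 2.65], [-2.57, 2.57]. Speed limits (rad/s): [2.79, 2.79, 3.14, 3.14, 3.14, 3.14].

INTERFACE

Orientations are given as [roll, pitch, yaw] about the fixed x, y, z axes, in that order (R = Rz(yaw) Ry(pitch) Rx(roll)).
In Python, from bench import robot, vision gives the robot as it stands.
- The arm moves only by the shell command python3 -m crank 'ROWS'. ROWS is JSON, a list of rows, each a list of 3 entries, a list of its own where there are three numbers: the closure, from 0 (fully open) to 1 (shut), then the shift along the tool's x, y, z in m, then the turn, a rotation vector about the tool's x, y, z in degrees. A call has 1 to 8 rows; each row shifts and turns the commanded pose from where the row before left it, along the tool's axes as they then stand; what a row does not reach is not made up. A row lasts 1/10 s, in which the tool goes at most 50 mm and 8.59 degrees, less where a joint would pass 70% of its speed; a pose out of reach is approached as far as the arm can. A call with a gripper value outside its range is refused whole. The fingers move at their own pace and stop on an object; the grip force is fixed at half the most. Time passes only in rows, so rows that do not move let the fingers close. It gives the time, the measured TCP pose, the force, the opening and the grip force at its end, in the units of the state.
- robot.get_obs(): the state, without advancing time (a new reading comes with each control period).
- vision.snapshot(name): name is "side" or "top"; returns a dict with "color" (480x640x3 uint8, red, green, blue), "z_map" (480x640 float32, m along the optical axis (not along the pixel's ray), 0 where there is no reading), "fx", "fy", "cx", "cy" (pixels), "R" (3x3) and "t" (3): a world point X has camera coordinates R X + t. Camera axes: x right, y down, z forward; pixel columns grow to the right and rows downward; lengths in m; the calibration is good to about 2 mm. A picture is of the moment at which its call begins.
- robot.close_job(): hands the job in; it is judged then, once.
The state is a dict: "time": time; "joint_positions": joint angles; "qvel": joint speeds; "joint_torque": joint torques, N m; "tool_pos": TCP position; "ee_rot": TCP orientation; "wrist_force": force on the tool from outside, world axes, zero at the start; "wrist_torque": the same for the moment, N m; "width": finger opening in m; "finger_force": force on a finger pad.
Only numpy, scipy, OpenCV 4.12 (cv2) and the standard library are available. Lean on these libraries where they do the work, as an engineer would, in place of code of your own. Each camera call takes 0.05 s, during which the arm holds its last target. There are 200 camera calls.

TASK

On the polarising stage, push the lever of the analyser ring round with your fingertips until its pointer aims at the middle of the tall marker peg standing on the scale (not at the flat disc), and leave it there. Then press the round store key on the stage all the way down and let it come back up. Only push the lever, never pinch it, and do not move or lift the two markers or the glassware standing round the stage.

Things in the scene. Friction and masses are not known exactly. Their poses are not given: they have to be found in the camera images.
- stage: Polarising stage, fixed to the bench: grey housing 280 mm (its x) by 340 mm (its y, from -200 to +140 mm), top 45 mm above the bench, with a round white dial (radius 132 mm, 6 mm thick) whose centre is the ring's axis. Origin on that axis at bench height; x axis is the zero of the scale (black marks every 10 degrees from -90 to 90), y to its left, z up.
- ring_axis (a point): Centre of the analyser ring, on its vertical axis of rotation, at the height of the dial face (51 mm above the bench). Its x axis always runs along the lever and pointer, z is up. The ring is black, 92 mm across, standing 19 mm above the dial face, with a glass window in the middle.
- analyser (a joint): Angle of the analyser ring in rad, positive anticlockwise seen from above, 0 in the middle of the scale, stops at -1.45 and 1.45. It turns with stiff friction (about 0.12 N m, so a push of about 2 N on the tab) and stays where it is left; there is no spring.
- tab_mid (a point): Centre of the finger tab of the lever: a black upright block 16 mm long radially, 12 mm thick in the direction of pushing and 26 mm tall, from 8 to 34 mm above the dial face, 72 mm from the ring's axis. Below it is the flat dark steel lever bar, 12 mm wide, 3 to 9 mm above the dial face, from the ring out to 83 mm. The tab's anticlockwise half is analyser_c0, its clockwise half analyser_c1.
- pointer_tip (a point): Outer end of the flat pointer at the end of the lever, 93 mm from the ring's axis and 5 mm above the dial face. Axes as ring_axis.
- tall_peg_center (a point): Centre of the tall marker peg, a loose plain dark steel pin, 16 mm diameter and 30 mm tall, standing upright on the dial face beyond the pointer, 99 to 120 mm from the ring's axis, 53 to 70 degrees to either side of the scale's zero.
- flat_disc_center (a point): Centre of the other marker, a loose flat dark steel disc, 24 mm diameter and 8 mm high, lying on the dial face on the opposite side of the scale from the tall peg. It is not the target.
- store_key (a joint): Travel of the store key in m: 0 up, 0.006 fully down. It is sprung and takes 5 N to go fully down.
- store_key_top (a point): Centre of the top of the round grey store key (30 mm diameter, pressed straight down), on the housing 165 mm from the ring's axis towards the stage's -y, in a black collar of 46 mm diameter; up, its top is 67 mm above the bench and 10 mm above the collar. Moves down with the key.
- bottle: Bystander: amber bottle, 60 mm diameter, 130 mm tall, loose, standing left of the stage; origin at the centre of its underside.
- beaker: Bystander: open beaker, 68 mm diameter, 80 mm tall, loose, standing right of the stage; origin at the centre of its underside.
- jar: Bystander: small closed jar, 44 mm diameter, 55 mm tall, loose, standing left of the stage; origin at the centre of its underside.

How it is judged:
On the way, in this order (a step that is already met when the one before it is completed fails the run):
1. the pointer is pushed into line with the middle of the tall peg and stands still there (y of tall_peg_center in the frame of ring_axis between -0.006 and 0.006 m and x of tall_peg_center in the frame of ring_axis above 0.05 m and velocity of joint analyser between -0.03 and 0.03 rad/s), for 0.3 s.
2. the store key is pressed down with the ring still set (y of tall_peg_center in the frame of ring_axis between -0.006 and 0.006 m and x of tall_peg_center in the frame of ring_axis above 0.05 m and value of joint store_key above 0.0045 m), for 0.05 s.
At the end, for the whole second after the job is handed in: The middle of the tall peg lies within 6 mm of the pointer's line and the ring is at rest, the store key is up again (within 1.5 mm), the tall peg and flat disc are within 6 mm and the bottle, beaker and jar within 10 mm of where they stood, all upright (all of step 1 and value of joint store_key below 0.0015 m and distance of each of tall_peg_center, flat_disc_center from where it was at the start of the episode below 0.006 m and distance of each of bottle, beaker, jar from where it was at the start of the episode below 0.01 m and angle between each of tall_peg_center, flat_disc_center, bottle, beaker, jar's own z axis and vertical below 0.15 rad); the robot touches nothing.
It fails at once if the store key is pressed while the pointer is not in line with the tall peg (value of joint store_key above 0.003 m and not (y of tall_peg_center in the frame of ring_axis between -0.006 and 0.006 m and x of tall_peg_center in the frame of ring_axis above 0.05 m)).
It fails at once if the lever's tab is pinched: fingers press on both of its halves at once (contact force between each of analyser_c0, analyser_c1 and the fingers above 1 N).
It fails at once if a marker is moved by more than 6 mm, or lifted (distance of any of tall_peg_center, flat_disc_center from where it was at the start of the episode above 0.006 m).
It fails at once if the bottle, beaker or jar is moved by more than 10 mm (distance of any of bottle, beaker, jar from where it was at the start of the episode above 0.01 m).
It also fails if it takes over 48 s, if anything falls off the work surface, if the arm or the gripper's body presses on something with over 40 N, if the wrist force passes 120 N, or if a joint passes its speed limit or range.

## Working session

There is one attempt and no reset: what is moved stays moved. The work goes in short steps, Python scripts to look and compute and a shell command to move; the robot and the scene stay as the last step left them, time stands still between calls to the robot, and variables do not carry over. Pictures are saved under pics/ and viewed, at most 10 in all, crops included, and the job is handed in when it is done.

```bash
mkdir -p pics; ls; python3 - <<'E'
from bench import robot, vision
import cv2,numpy as np
o=robot.get_obs();print({k:np.round(v,3).tolist() for k,v in o.items()})
for n in("top","side"):
    s=vision.snapshot(n);cv2.imwrite(f"pics/{n}0.png",s["color"][:,:,::-1]);np.savez(f"{n}0.npz",**s)
    print(n,s["fx"],s["cx"],s["cy"],np.round(s["R"],3).tolist(),np.round(s["t"],3))
E
```

```text
pics
{'time': 0.0, 'joint_positions': [1.066, 0.088, 1.372, -0.0, 1.684, -0.103], 'qvel': [0.0, -0.0, 0.0, 0.001, 0.001, 0.0], 'joint_torque': [-0.0, -34.019, -30.243, 0.072, 0.033, -0.0], 'tool_pos': [0.215, 0.506, 0.204], 'ee_rot': [-3.139, -0.0, 2.74], 'wrist_force': [-0.666, 0.221, 0.336], 'wrist_torque': [0.047, -0.05, -0.054], 'finger_force': 0.0, 'width': 0.094}
top 509.6938115545827 323.1644731468039 250.17653056902887 [[0.019, -1.0, 0.021], [-0.99, -0.022, -0.141], [0.142, -0.018, -0.99]] [-0.001  0.556  0.898]
side 534.3510429955077 319.59070611122723 233.65449739754186 [[0.98, -0.198, 0.018], [-0.106, -0.598, -0.795], [0.168, 0.777, -0.607]] [-0.545  0.144  0.94 ]
```

View pics/top0.png

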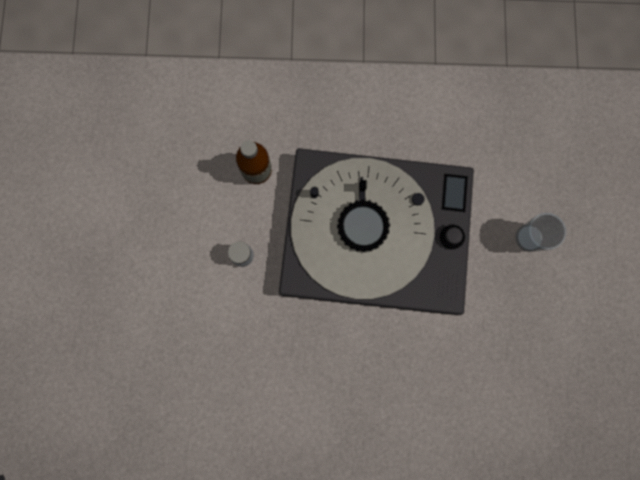

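View pics/side0.png

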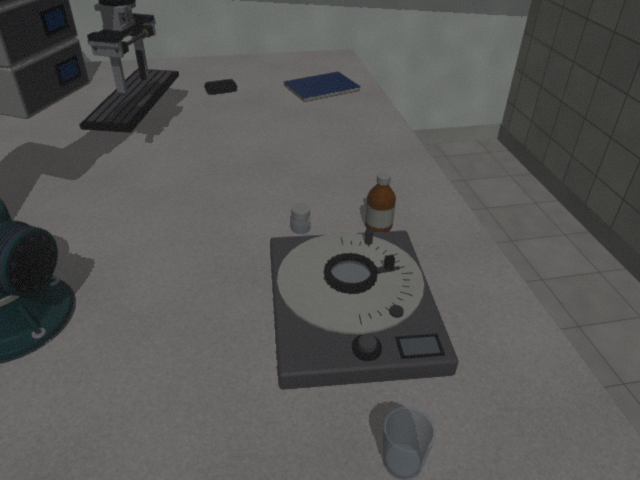

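The top view shows the ring at (363,226), the lever tab at (362,185), the tall peg at (314,192) on the left, the disc at (418,199) and the key at (453,236). The side view agrees: peg at (369,238), disc at (396,311). Next I'll measure these from the pixels.

```bash
cat > h.py <<'E'
import numpy as np,cv2
def proj(s,X): 
    c=np.asarray(X)@s["R"].T+s["t"]; return c[...,:2]/c[...,2:]*[s["fx"],s["fy"]]+[s["cx"],s["cy"]]
def onplane(s,uv,z):
    uv=np.atleast_2d(uv).astype(float)
    d=np.c_[(uv[:,0]-s["cx"])/s["fx"],(uv[:,1]-s["cy"])/s["fy"],np.ones(len(uv))]@s["R"]
    c=-s["R"].T@s["t"]; return c+d*((z-c[2])/d[:,2])[:,None]
def cloud(s):
    v,u=np.mgrid[:480,:640]; z=s["z_map"]
    c=np.stack([(u-s["cx"])/s["fx"]*z,(v-s["cy"])/s["fy"]*z,z],-1); return (c-s["t"])@s["R"]
def dial(s,seed):
    g=cv2.cvtColor(s["color"],cv2.COLOR_RGB2HSV)
    m=((g[...,1]<50)&(g[...,2]>120)).astype(np.uint8)
    return m
E
python3 - <<'E'
from h import *
for n,uvs in(("top",dict(ring=(363,226,.07),tab=(362,185,.085),peg=(314,192,.081),disc=(418,199,.059),key=(453,236,.067),bottle=(249,148,.13),jar=(239,252,.055),beaker=(530,238,0))),("side",dict(ring=(351,272,.07),tab=(390,262,.07),peg=(369,238,.066),disc=(396,310,.059),key=(367,343,.067)))):
    s=np.load(n+"0.npz");s={k:s[k] for k in s}
    P=cloud(s)
    for k,(u,v,z) in uvs.items():
        w=P[v-5:v+6,u-5:u+6].reshape(-1,3); print(n,k,onplane(s,(u,v),z).round(3)[0],"depth",P[v,u].round(3),"zmax",w[:,2].max().round(3))
    # housing corners
    c=s["color"];cv2.imwrite(f"pics/{n}c.png",cv2.resize(c[140:320,275:490] if n=="top" else c[220:390,265:465],None,fx=3.3,fy=3.3,interpolation=cv2.INTER_CUBIC)[:,:,::-1])
s=np.load("top0.npz");s={k:s[k] for k in s}
print(onplane(s,[(297,149),(472,168),(464,314),(280,295)],.045).round(3))
E
```

```text
top ring [ 0.597 -0.06   0.07 ] depth [ 0.599 -0.061  0.056] zmax 0.967
top tab [ 0.668 -0.056  0.085] depth [ 0.668 -0.056  0.086] zmax 0.967
top peg [0.654 0.029 0.081] depth [0.654 0.029 0.082] zmax 0.967
top disc [ 0.652 -0.162  0.059] depth [ 0.652 -0.162  0.058] zmax 0.967
top key [ 0.583 -0.223  0.067] depth [ 0.583 -0.224  0.065] zmax 0.071
top bottle [0.716 0.141 0.13 ] depth [0.716 0.141 0.13 ] zmax 0.133
top jar [0.547 0.162 0.055] depth [0.547 0.162 0.054] zmax 0.967
top beaker [ 0.594 -0.392  0.   ] depth [ 0.581 -0.36   0.074] zmax 0.083
side ring [ 0.597 -0.072  0.07 ] depth [ 0.601 -0.061  0.06 ] zmax 0.062
side tab [ 0.673 -0.058  0.07 ] depth [ 0.67  -0.066  0.077] zmax 0.087
side peg [0.657 0.022 0.066] depth [0.656 0.019 0.068] zmax 0.08
side disc [ 0.651 -0.166  0.059] depth [ 0.651 -0.166  0.059] zmax 0.061
side key [ 0.582 -0.232  0.067] depth [ 0.582 -0.233  0.068] zmax 0.069
[[ 0.746  0.063  0.045]
 [ 0.718 -0.267  0.045]
 [ 0.444 -0.247  0.045]
 [ 0.472  0.086  0.045]]
```

View pics/topc.png

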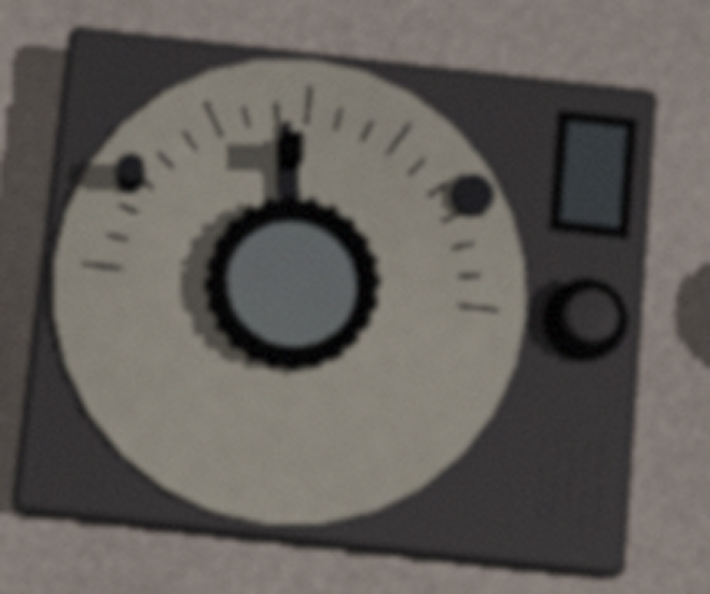

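The crop confirms the layout: the tall peg is on the left at crop (130,172), the disc on the right, and the lever sits slightly anticlockwise of zero. Next come the precise fits.

```bash
cat >> h.py <<'E'
def circ(p):
    A=np.c_[2*p[:,:2],np.ones(len(p))];x=np.linalg.lstsq(A,(p[:,:2]**2).sum(1),rcond=None)[0];return x[:2],np.sqrt(x[2]+x[:2]@x[:2])
def big(m,uv):
    n,l,st,ce=cv2.connectedComponentsWithStats(m.astype(np.uint8));return l==l[uv[1],uv[0]]
E
python3 - <<'E'
from h import *
C=np.array([.598,-.061])
for n in("top","side"):
    s=np.load(n+"0.npz");s={k:s[k] for k in s};P=cloud(s);g=s["color"].astype(int).sum(2)/3
    near=np.hypot(P[...,0]-C[0],P[...,1]-C[1])<.16
    m=near&(g>95)&(P[...,2]<.056)&(P[...,2]>.046)
    uv=np.argwhere(m)[:,::-1]; h=cv2.convexHull(onplane(s,uv,.051)[:,:2].astype(np.float32))
    print(n,"dial",cv2.minEnclosingCircle(h), circ(h[:,0].astype(float)), "dial z",np.median(P[m][:,2]))
    # ring: points z .065-.075 within .06
    r=np.hypot(P[...,0]-C[0],P[...,1]-C[1])
    q=P[(r<.052)&(P[...,2]>.066)&(P[...,2]<.074)]; print("ring",len(q),cv2.minEnclosingCircle(q[:,:2].astype(np.float32)),np.median(q[:,2]))
    for k,c,z0,z1,R in(("tab",(.668,-.056),.08,.09,.02),("peg",(.654,.029),.077,.086,.015),("key",(.583,-.225),.063,.072,.02)):
        q=P[(np.hypot(P[...,0]-c[0],P[...,1]-c[1])<R)&(P[...,2]>z0)&(P[...,2]<z1)]
        print(k,len(q),q.mean(0).round(4),q.min(0).round(4),q.max(0).round(4))
    dk=near&(g<75)
    for k,uv,z in(("peg",(314,192),.081),("disc",(418,199),.059)) if n=="top" else (("disc",(396,310),.059),):
        b=np.argwhere(big(dk,uv))[:,::-1]; print(k,len(b),onplane(s,b.mean(0)[None],z).round(4))
E
```

```text
top dial ((0.5992677807807922, -0.06139831617474556), 0.13125267624855042) (array([ 0.59919695, -0.06118122]), np.float64(0.1306617204597415)) dial z 0.05053783801666207
ring 820 ((0.5991663336753845, -0.06130426377058029), 0.04774162918329239) 0.06924530744607466
tab 59 [ 0.6703 -0.0581  0.0844] [ 0.6626 -0.0636  0.0801] [ 0.6785 -0.0522  0.0891]
peg 56 [0.6573 0.0283 0.0807] [0.6508 0.022  0.0775] [0.6647 0.0347 0.0837]
key 202 [ 0.5838 -0.2251  0.0665] [ 0.5701 -0.24    0.0632] [ 0.598  -0.2104  0.0706]
peg 5859 [[ 0.5783 -0.0604  0.081 ]]
disc 145 [[ 0.6521 -0.1588  0.059 ]]
side dial ((0.5969821810722351, -0.06356223672628403), 0.13240543007850647) (array([ 0.59848198, -0.06355883]), np.float64(0.13045792001999157)) dial z 0.05080402266938327
ring 671 ((0.5978212952613831, -0.06300261616706848), 0.048652637749910355) 0.06926514834849481
tab 58 [ 0.67   -0.0614  0.0838] [ 0.6617 -0.0678  0.08  ] [ 0.6782 -0.0508  0.0867]
peg 43 [0.6561 0.0257 0.0802] [0.649  0.0174 0.0771] [0.6634 0.035  0.0828]
key 237 [ 0.5833 -0.2285  0.0665] [ 0.5693 -0.2422  0.0632] [ 0.5973 -0.2128  0.0696]
disc 159 [[ 0.6502 -0.1673  0.059 ]]
```

```bash
python3 -m crank '[[1,[-0.04,-0.0225,0],[0,0,0]],[1,[-0.04,-0.0225,0],[0,0,0]],[1,[-0.04,-0.0225,0],[0,0,0]],[1,[-0.04,-0.0225,0],[0,0,0]],[1,[-0.04,-0.0225,0],[0,0,0]],[1,[-0.04,-0.0225,0],[0,0,0]],[1,[-0.04,-0.0225,0],[0,0,0]],[1,[-0.04,-0.0225,0],[0,0,0]]]'; python3 -m crank '[[1,[-0.04,-0.0225,0],[0,0,0]],[1,[-0.04,-0.0225,0],[0,0,0]],[1,[-0.04,-0.0225,0],[0,0,0]],[1,[-0.04,-0.0225,0],[0,0,0]],[1,[-0.04,-0.0225,0],[0,0,0]],[1,[-0.04,-0.0225,0],[0,0,0]],[1,[0,0,0],[0,0,8]],[1,[0,0,0],[0,0,8]]]'; python3 -m crank '[[1,[0,0,0],[0,0,8]],[1,[0,0,0],[0,0,8]],[1,[0,0,0],[0,0,8]],[1,[0,0,0],[0,0,8]],[1,[0,0,0],[0,0,8]],[1,[0,0,0],[0,0,8]],[1,[0,0,0],[0,0,1]],[1,[0,0,0],[0,0,0]]]'
```

```text
time: 0.9
tool_pos: [0.4398, 0.2137, 0.2051]
ee_rot: [-3.141, -0.0, 2.74]
wrist_force: [-0.3, 0.2, 0.4]
width: 0.0334
finger_force: 0.0
time: 1.7
tool_pos: [0.6076, -0.0044, 0.2038]
ee_rot: [-3.14, -0.002, 2.452]
wrist_force: [-0.1, -0.0, -0.2]
width: 0.0006
finger_force: 0.0
time: 2.5
tool_pos: [0.6071, -0.0027, 0.2049]
ee_rot: [-3.141, -0.0, 1.608]
wrist_force: [0.6, -0.9, -0.2]
width: 0.0006
finger_force: 0.0
```

```bash
python3 -m crank '[[1,[-0.0285,0.0205,0],[0,0,0]],[1,[-0.0285,0.0205,0],[0,0,0]],[1,[-0.0285,0.0205,0],[0,0,0]],[1,[0,0,0.045],[0,0,0]],[1,[0,0,0.045],[0,0,0]],[1,[0,0,0],[0,0,0]]]'; python3 - <<'E'
from bench import vision
import cv2
a=[cv2.resize(vision.snapshot(n)["color"][y:y+180,x:x+200],None,fx=2,fy=2) for n,y,x in(("top",130,280),("side",210,260))]
cv2.imwrite("pics/a1.png",cv2.hconcat(a)[:,:,::-1])
E
```

```text
time: 3.1
tool_pos: [0.666, -0.0852, 0.1052]
ee_rot: [-3.123, -0.005, 1.607]
wrist_force: [-1.2, -0.0, -0.0]
width: 0.0006
finger_force: 0.0
```

View pics/a1.png

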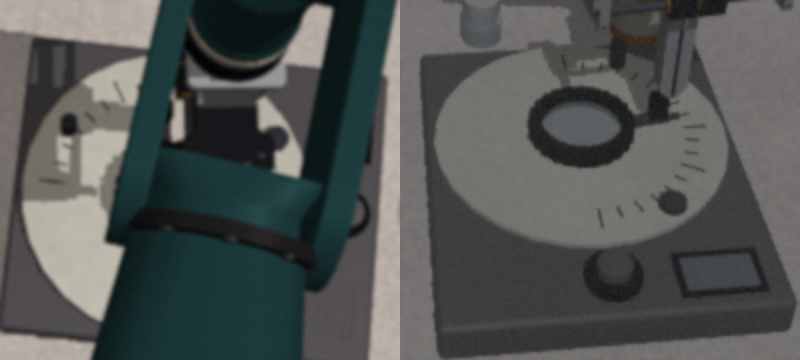

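The side view shows the closed fingertips (crop 672,90) just clear on the clockwise side of the tab (657,105). In the top view the arm hides the lever. I'll descend beside the tab.

```bash
python3 -m crank '[[1,[-0.004,0.003,0],[0,0,0]],[1,[0,0,0.019],[0,0,0]],[1,[0,0,0.018],[0,0,0]],[1,[0,0,0],[0,0,0]],[1,[0,0,0],[0,0,0]]]'; python3 -m crank '[[1,[0.005,0,0],[0,0,0]],[1,[0.005,0,0],[0,0,0]],[1,[0,0,0],[0,0,0]]]'
```

```text
time: 3.7
tool_pos: [0.6764, -0.0902, 0.0814]
ee_rot: [3.137, 0.001, 1.606]
wrist_force: [0.4, 1.0, 0.9]
width: 0.0005
finger_force: 0.0
time: 4.0
tool_pos: [0.6752, -0.079, 0.0798]
ee_rot: [3.139, 0.0, 1.606]
wrist_force: [-1.1, 0.4, 0.1]
width: 0.0001
finger_force: 0.0
```

```bash
python3 -m crank '[[1,[-0.004,-0.003,0],[0,0,0]],[1,[0,0,0.006],[0,0,0]],[1,[0,0,0.006],[0,0,0]],[1,[0,0,0],[0,0,0]],[1,[0,0,0],[0,0,0]]]';  python3 -m crank '[[1,[0.003,0,0],[0,0,0]],[1,[0.003,0,0],[0,0,0]],[1,[0.003,0,0],[0,0,0]],[1,[0,0,0],[0,0,0]]]'
```

```text
time: 4.5
tool_pos: [0.6712, -0.084, 0.0656]
ee_rot: [-3.14, -0.0, 1.605]
wrist_force: [0.8, 0.3, 0.3]
width: 0.0005
finger_force: 0.0
time: 4.9
tool_pos: [0.6715, -0.0745, 0.0667]
ee_rot: [3.141, -0.0, 1.606]
wrist_force: [0.1, -0.6, -0.2]
width: 0.0007
finger_force: 0.0
```

```bash
python3 -m crank '[[1,[0.007,0.001,0],[0,0,-5.5]],[1,[0.007,0.001,0],[0,0,-5.5]],[1,[0.007,0.001,0],[0,0,-5.5]],[1,[0,0,0],[0,0,0]]]';  python3 -m crank '[[1,[0.007,0.001,0],[0,0,-5.5]],[1,[0.007,0.001,0],[0,0,-5.5]],[1,[0.007,0.001,0],[0,0,-5.5]],[1,[0.007,0.001,0],[0,0,-5.5]],[1,[0,0,0],[0,0,0]]]'
python3 - <<'E'
from bench import vision
import cv2
a=[cv2.resize(vision.snapshot(n)["color"][y:y+180,x:x+200],None,fx=2,fy=2) for n,y,x in(("top",130,280),("side",210,260))]
cv2.imwrite("pics/a2.png",cv2.hconcat(a)[:,:,::-1])
E
```

```text
time: 5.3
tool_pos: [0.6718, -0.0533, 0.0667]
ee_rot: [3.141, 0.0, 1.894]
wrist_force: [-0.4, -1.0, 0.8]
width: 0.0005
finger_force: 0.0
time: 5.8
tool_pos: [0.6626, -0.0268, 0.0667]
ee_rot: [3.141, 0.0, 2.276]
wrist_force: [-0.9, 0.4, 0.1]
width: 0.0004
finger_force: 0.0
```

View pics/a2.png

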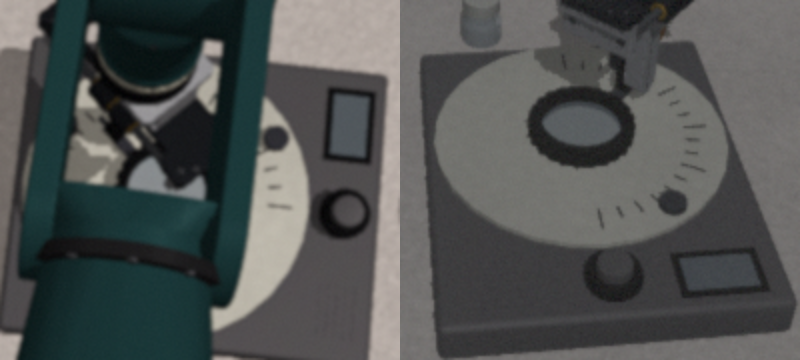

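The fingers and lever have swung round together, and the finger geometry puts the lever at about 40°. I'll push about 13° more, then back off to measure with a clear view.

```bash
python3 -m crank '[[1,[0.0054,0.0009,0],[0,0,-4.3]],[1,[0.0054,0.0009,0],[0,0,-4.3]],[1,[0.0054,0.0009,0],[0,0,-4.3]],[1,[0,0,0],[0,0,0]],[1,[0,0,0],[0,0,0]]]';  python3 -m crank '[[1,[-0.01,0,0],[0,0,0]],[1,[-0.01,0,0],[0,0,0]],[1,[0,0,-0.03],[0,0,0]],[1,[-0.04,-0.01,-0.03],[0,0,0]],[1,[-0.04,-0.02,-0.02],[0,0,0]],[1,[-0.04,-0.02,0],[0,0,0]],[1,[-0.04,-0.02,0],[0,0,0]],[1,[0,0,0],[0,0,0]]]'
python3 - <<'E'
from bench import vision
from h import *
a=[]
for n,y,x in(("top",130,280),("side",210,260)):
    s=vision.snapshot(n);np.savez(n+"1.npz",**s);a.append(cv2.resize(s["color"][y:y+180,x:x+200],None,fx=2,fy=2))
cv2.imwrite("pics/a3.png",cv2.hconcat(a)[:,:,::-1])
E
```

```text
time: 6.4
tool_pos: [0.6531, -0.0141, 0.0665]
ee_rot: [-3.142, -0.001, 2.499]
wrist_force: [0.4, -0.2, 0.5]
width: 0.0002
finger_force: 0.1
time: 7.2
tool_pos: [0.7562, -0.1841, 0.1421]
ee_rot: [-3.139, -0.001, 2.494]
wrist_force: [-0.6, -0.2, -0.3]
width: 0.0004
finger_force: 0.0
```

View pics/a3.png

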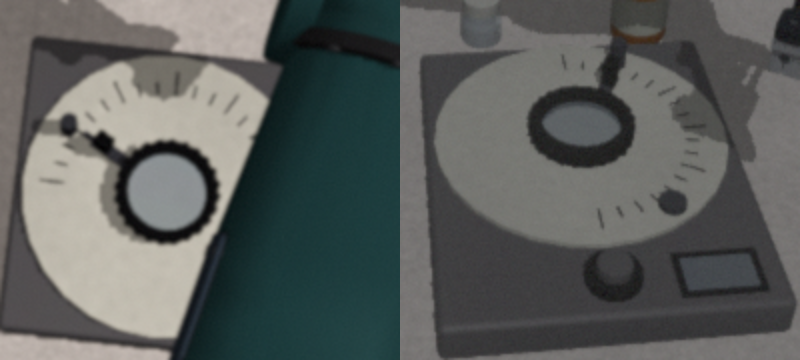

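The top view is now clear. The ring is at (167,192), the tab at (103,142) and the peg at (68,124), nearly in line. I'll measure the remaining angle.

```bash
python3 - <<'E'
from h import *
for n in("top","side"):
    s=np.load(n+"1.npz");s={k:s[k] for k in s};P=cloud(s)
    C=np.array([.5992,-.0613] if n=="top" else [.598,-.0633])
    q0=np.array([.0581,.0893])
    r=np.hypot(P[...,0]-C[0],P[...,1]-C[1])
    q=P[(r<.052)&(P[...,2]>.066)&(P[...,2]<.074)];print(n,"ring",cv2.minEnclosingCircle(q[:,:2].astype(np.float32)))
    for k,lo,hi,z0,z1 in(("tab",.058,.09,.08,.089),("peg",.094,.122,.077,.086)):
        d=P[...,:2]-C; a=np.degrees(np.arctan2(d[...,1],d[...,0]))
        m=(r>lo)&(r<hi)&(P[...,2]>z0)&(P[...,2]<z1)&(a>30)&(a<80)
        p=P[m].mean(0)[:2]; uv=np.argwhere(m)[:,::-1].mean(0)
        print(k,m.sum(),p.round(4),"r",np.hypot(*(p-C)).round(4),"ang",np.degrees(np.arctan2(*(p-C)[::-1])).round(2))
E
```

```text
top ring ((0.5987532734870911, -0.06155172735452652), 0.04802333191037178)
tab 64 [ 0.6403 -0.0027] r 0.0715 ang 54.97
peg 60 [0.6572 0.0287] r 0.107 ang 57.2
side ring ((0.5973520278930664, -0.06302177160978317), 0.049441415816545486)
tab 47 [ 0.6404 -0.0051] r 0.072 ang 53.97
peg 38 [0.6567 0.0265] r 0.1073 ang 56.85
```

```bash
python3 -m crank '[[1,[0.0427,0.0185,0],[0,0,0]],[1,[0.0427,0.0185,0],[0,0,0]],[1,[0.0427,0.0185,0],[0,0,0]],[1,[0.0427,0.0185,0],[0,0,0]],[1,[0,0,0],[0,0,0]],[1,[0,0,0],[0,0,0]]]'; python3 -m crank '[[1,[0,0,0.015],[0,0,0]],[1,[0,0,0.015],[0,0,0]],[1,[0,0,0],[0,0,0]],[1,[0,0,0],[0,0,0]]]'
```

```text
time: 7.9
tool_pos: [0.6618, -0.0133, 0.1472]
ee_rot: [3.141, 0.002, 2.506]
wrist_force: [-0.0, -0.2, -0.2]
width: 0.0004
finger_force: 0.0
time: 8.3
tool_pos: [0.6618, -0.0164, 0.1137]
ee_rot: [-3.14, -0.003, 2.501]
wrist_force: [0.6, -0.6, -0.5]
width: 0.0005
finger_force: 0.0
```

```bash
python3 -m crank '[[1,[-0.0057,-0.0034,0],[0,0,0]],[1,[0,0,0.016],[0,0,0]],[1,[0,0,0.016],[0,0,0]],[1,[0,0,0.015],[0,0,0]],[1,[0,0,0],[0,0,0]],[1,[0,0,0],[0,0,0]]]'
```

```text
time: 8.9
tool_pos: [0.6642, -0.0214, 0.0675]
ee_rot: [-3.141, -0.002, 2.503]
wrist_force: [0.1, -0.0, 0.4]
width: 0.0008
finger_force: 0.0
```

```bash
python3 -m crank '[[1,[0.004,0,0],[0,0,-1.25]],[1,[0.004,0,0],[0,0,-1.25]],[1,[0.003,0,0],[0,0,0]],[1,[0.003,0,0],[0,0,0]],[1,[0.0023,0,0],[0,0,0]],[1,[0,0,0],[0,0,0]],[1,[0,0,0],[0,0,0]],[1,[0,0,0],[0,0,0]]]'
```

```text
time: 9.7
tool_pos: [0.6518, -0.0124, 0.0691]
ee_rot: [3.141, 0.0, 2.546]
wrist_force: [0.4, -0.5, 0.2]
width: 0.0008
finger_force: 0.4
```

```bash
python3 -m crank '[[1,[-0.01,0,0],[0,0,0]],[1,[-0.01,0,0],[0,0,0]],[1,[0,0,-0.03],[0,0,0]],[1,[-0.04,-0.01,-0.03],[0,0,0]],[1,[-0.04,-0.02,-0.02],[0,0,0]],[1,[-0.04,-0.02,0],[0,0,0]],[1,[-0.04,-0.02,0],[0,0,0]],[1,[0,0,0],[0,0,0]]]'
cat > m.py <<'E'
from h import *
from bench import vision
for n in("top","side"):
    s=vision.snapshot(n);P=cloud(s)
    C=np.array([.5991,-.0614] if n=="top" else [.5978,-.0632])
    d=P[...,:2]-C;r=np.hypot(d[...,0],d[...,1]);a=np.degrees(np.arctan2(d[...,1],d[...,0]))
    for k,lo,hi,z0,z1 in(("tab",.058,.09,.08,.089),("peg",.094,.122,.077,.086)):
        m=(r>lo)&(r<hi)&(P[...,2]>z0)&(P[...,2]<z1)&(a>30)&(a<80)
        p=P[m].mean(0)[:2]; print(n,k,m.sum(),p.round(4),"ang",np.degrees(np.arctan2(*(p-C)[::-1])).round(2))
E
python3 m.py
```

```text
time: 10.5
tool_pos: [0.7616, -0.1777, 0.1436]
ee_rot: [-3.138, -0.003, 2.539]
wrist_force: [-0.9, 0.3, -1.4]
width: 0.0002
finger_force: 0.0
top tab 61 [ 0.6388 -0.0016] ang 56.38
top peg 57 [0.6573 0.0289] ang 57.22
side tab 46 [ 0.6384 -0.0047] ang 55.29
side peg 43 [0.6562 0.0258] ang 56.71
```

The error is now about 1° (2 mm), well inside the limit. Moving to the key.

```bash
python3 -m crank '[[1,[0.03,-0.0353,0],[0,0,0]],[1,[0.03,-0.0353,0],[0,0,0]],[1,[0.03,-0.0353,0],[0,0,0]],[1,[0.03,-0.0353,0],[0,0,0]],[1,[0,0,0.03],[0,0,0]],[1,[0,0,0.02],[0,0,0]],[1,[0,0,0],[0,0,0]],[1,[0,0,0],[0,0,0]]]'
```

```text
time: 11.4
tool_pos: [0.5823, -0.219, 0.099]
ee_rot: [3.141, 0.0, 2.547]
wrist_force: [0.4, -0.6, 0.5]
width: 0.0003
finger_force: 0.0
```

```bash
python3 -m crank '[[1,[-0.005,-0.006,0],[0,0,0]],[1,[0,0,0.015],[0,0,0]],[1,[0,0,0.012],[0,0,0]],[1,[0,0,0],[0,0,0]],[1,[0,0,0],[0,0,0]]]'; python3 -m crank '[[1,[0,0,0.004],[0,0,0]],[1,[0,0,0.004],[0,0,0]],[1,[0,0,0],[0,0,0]],[1,[0,0,0],[0,0,0]]]'
```

```text
time: 11.9
tool_pos: [0.5825, -0.2276, 0.07]
ee_rot: [-3.141, -0.002, 2.546]
wrist_force: [-0.4, -0.4, -0.4]
width: 0.0004
finger_force: 0.0
time: 12.3
tool_pos: [0.5837, -0.2282, 0.0643]
ee_rot: [3.141, 0.002, 2.546]
wrist_force: [-0.2, 0.1, 3.0]
width: 0.0005
finger_force: 1.5
```

```bash
python3 -m crank '[[1,[0,0,0.003],[0,0,0]],[1,[0,0,0.002],[0,0,0]],[1,[0,0,0],[0,0,0]],[1,[0,0,0],[0,0,0]]]'
```

```text
time: 12.7
tool_pos: [0.5837, -0.2283, 0.0612]
ee_rot: [3.141, 0.003, 2.546]
wrist_force: [-2.3, 1.3, 10.7]
width: 0.0
finger_force: 5.6
```

At 10.7 N the key is bottomed, since full travel takes 5 N. I'll release it, retreat and verify.

```bash
python3 -m crank '[[1,[0,0,-0.005],[0,0,0]],[1,[0,0,-0.02],[0,0,0]],[1,[0,0,-0.04],[0,0,0]],[1,[0,0,-0.04],[0,0,0]],[1,[-0.03,-0.03,0],[0,0,0]],[1,[-0.03,-0.03,0],[0,0,0]],[1,[-0.03,-0.03,0],[0,0,0]],[1,[0,0,0],[0,0,0]]]'; python3 -m crank '[[1,[0,0,0],[0,0,0]],[1,[0,0,0],[0,0,0]]]'; python3 m.py; python3 - <<'E'
from bench import vision
import cv2
a=[cv2.resize(vision.snapshot(n)["color"],None,fx=.62,fy=.62) for n in("top","side")]
cv2.imwrite("pics/a4.png",cv2.hconcat(a)[:,:,::-1])
E
```

```text
time: 13.5
tool_pos: [0.6058, -0.3578, 0.1598]
ee_rot: [-3.14, -0.003, 2.541]
wrist_force: [0.0, 0.1, -0.2]
width: 0.0004
finger_force: 0.0
time: 13.7
tool_pos: [0.6069, -0.3517, 0.1626]
ee_rot: [3.141, -0.002, 2.547]
wrist_force: [0.0, 0.2, -0.2]
width: 0.0006
finger_force: 0.0
top tab 65 [ 0.6388 -0.0014] ang 56.53
top peg 61 [0.6572 0.0286] ang 57.16
side tab 47 [ 0.6385 -0.0046] ang 55.25
side peg 42 [0.6563 0.0259] ang 56.74
```

View pics/a4.png

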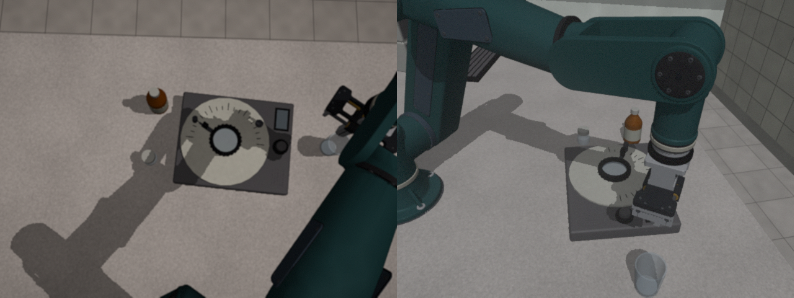

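The pointer is still aligned (within about 1°), the markers and glassware are undisturbed, and the arm is clear at z = 0.16. Handing in.

```bash
python3 -c "
from bench import robot;print(robot.close_job())"
```

```text
the job is handed in; nothing more can be done
None
```

I pushed the analyser pointer to within about 1° (2 mm) of the tall peg's middle, pressed the store key fully down and released it, and handed the job in at about 14 s; the hand-in gave no verdict.

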